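# Lock out the bench socket before opening the iron

### The job

Two bench sockets stand on the repair table, each with a plug held in by a toggle clamp; make dead the one whose plug has the tall flat pull plate. Swing its clamp arm back over centre, draw that plug out against its spring detent until its pins are past the clamp arm but with the plug still sitting fully on its runway, then swing the same clamp arm fully down again so the plug is locked out. Leave the other socket, its knobbed plug and clamp, and the other things on the table alone.

Things in the scene. Friction and masses are not known exactly. Their poses are not given: they have to be found in the camera images.
- stand_a: Fixed bench socket unit to work on; origin on the table, +x from the runway's open end to the socket (at yaw 0 -x points to the robot), z up. Grey base plate x -150..140, y -55..115, 12 mm thick; white socket box x 70..138, y -55..55, to z 110; clamp bracket x 28..60, y 75..105, to z 68 mm. The plug comes out along -x
- stand_a_end (a point): Middle of the runway's open front end (no stop), at (-150, 0, 12) mm in stand_a; axes as stand_a. The aluminium runway goes from here along x to the socket box: floor at z 12, side rails to y +-40 and z 25.5, their lips hold the plug's foot down
- stand_a_detent (a point): Point between the two sprung detent plungers, at (21.5, 0, 35) mm in stand_a; they sit on the rails, y 21..53 mm either side, to z 42. The plug takes a pull of about 10 to 15 N to come past them, then slides easily
- plug_a: Black plug to draw out, 0.26 to 0.49 kg, loose in the runway; origin under the centre of its foot, x towards its pins. Foot 110 x 60 x 8 mm (x -55..55), body 38 wide to z 33, collar x 43..55 to z 48, pins x 55..75 at z 22. In stand_a its origin is at (14.5, 0, 12) mm when fully in; pins past the clamp arm at x -37 or less; foot flush with the open end at x -95
- plug_a_plate (a point): Middle of the socket-side face of the plug's tall flat pull plate, at (-47, 0, 60) mm in plug_a; axes as plug_a. Plate 8 thick (x -55..-47), 60 wide, top at z 83. Behind it, over the body, 70 mm of free length up to the clamp arm: closed fingers lowered there can hook it
- clamp_a (a joint): Toggle clamp on stand_a (rad): 0 = arm fully down, level across the runway before the plug's collar; 1.75 = fully back. Opening swings the arm's tip up and towards the stand's +y. By its weight it falls shut below about 0.75 and open above about 1.0
- stand_a_hinge (a point): Point on the clamp's hinge axis (along the stand's x), fixed at (44, 90, 55) mm in stand_a
- clamp_a_tip (a point): Point on the clamp arm, 120 mm from the hinge axis; the steel arm is a bar 12 x 125 x 12 mm. At joint 0 it points to the stand's -y, its underside at z 49 mm
- clamp_a_grip (a point): Point on the clamp's black handle, 75 mm from the hinge axis; round rod 18 mm thick, ends 109 mm from the axis, fixed to the arm at 80 degrees: nearly upright when the arm is down, level to the stand's +y when back. From inside the V of arm and handle, push the handle to +y to open, the arm to -y to close
- stand_b: The other bench socket unit, the same as stand_a, same frame; to be left alone
- plug_b: The other plug, same as plug_a but with a round knob (38 mm) at the rear instead of the plate; to be left alone
- clamp_b (a joint): Toggle clamp of stand_b, as clamp_a; down (0), to be left so
- screwdriver: Screwdriver 130 mm long lying on stand_a's base plate beside the runway, on the +y side in front of the clamp bracket; bystander
- hex_key: L-shaped hex key 90 x 30 mm lying on stand_b's base plate; bystander
- iron: Steam iron, 200 mm long, standing on its sole at the left of the table; bystander
Mind the look-alikes: they are no part of the job. What is shaped like the plug_a but blue or yellow is not meant.

How it is judged:
By the outcome, as a careful person would: the job done as asked, in the order asked, and still so for the second after the job is handed in, with the robot touching nothing.
It also fails if it takes over 56 s, if anything falls off the work surface, if the arm or the gripper's body presses on something with over 40 N, if the wrist force passes 120 N, or if a joint passes its speed limit or range.

### The arm

A 6-joint arm with a two-finger parallel gripper is mounted at the origin on the work surface. World frame = base frame: x ahead of the robot, y to its left, z up, the work surface at z = 0. Lengths are in mm, angles in rad, forces in N, time in s.
With the tool pointing down it reaches from about 350 to 875 mm from the base axis. Payload 4.2 kg.
Tool frame: the origin (TCP) lies at the very end of the fingers, on their centre line; the grasp point (between the pads) lies 19 mm behind it; z points along the fingers, y is the line along which they close (so a half turn about z gives the same grasp; the last joint's range is limited). The gripper opens to 85 mm and grips with 20 to 120 N. Pads are 22 mm wide; open, the fingers measure 114 mm over their backs; the gripper's body (76 mm by 85 mm) begins 54 mm behind the grasp point. The pads swing forward as they close: fully open they stand 13 mm farther back than shut.
Start: joints at [-1.046, 0.385, 0.008, 0, -1.194, -0.259], TCP at [164.192, -603.026, 231.312] pointing down, gripper open.
Joint ranges: [-3.14, 3.14], [-1.21, 2.06], [-1.07, 1.41], [-3.16, 2.05], [-2.99, -0.16], [-3.1, 3.1]. Speed limits (rad/s): [2.79, 2.79, 3.14, 3.14, 3.14, 3.14].

### API

Orientations are given as a unit quaternion [x, y, z, w].
In Python, from bench import read_state, get_image, get_calibration, job_done gives the robot as it stands.
- The arm moves only by the shell command python3 -m creep 'ROWS'. ROWS is a JSON object of lists of equal length, an entry for each row: "translation": the shift along the world's x, y, z in cm, a list of three; "delta_rot": the turn, a rotation vector about the world's x, y, z in degrees, a list of three; "hand": the finger opening in cm, from 0 to 8.54. A call has 1 to 8 rows; each row is the pose to reach, as a shift and turn from the pose commanded when the call began; what a row does not reach only later rows make up. A row lasts 1/8 s, in which the tool goes at most 62.5 mm and 10.7 degrees, less where a joint would pass 70% of its speed; a pose out of reach is approached as far as the arm can. A call with a gripper value outside its range is refused whole. The fingers move at their own pace and stop on an object; the grip force is fixed at half the most. Time passes only in rows, so rows that repeat a pose let the fingers close. It gives the time, the measured TCP pose, the force, the opening and the grip force at its end, in the units of the state.
- read_state(): the state, without advancing time (a new reading comes with each control period).
- get_image(name): name is "scene" or "top" or "wrist"; returns (picture, depth): 384x512x3 uint8, red, green, blue; 384x512 float32, mm along the optical axis (not along the pixel's ray), 0 where there is no reading.
- get_calibration(name): a dict with "intrinsics" (3x3 intrinsics, pixels), "xyz" and "attitude" of the camera in the world. Camera axes: x right, y down, z forward; pixel columns grow to the right and rows downward; lengths in mm; the calibration is good to about 2 mm. A picture is of the moment at which its call begins: read the wrist's pose just before it. get_calibration takes no time and is no camera call; for the wrist camera it gives the pose at the moment of the call.
- job_done(): hands the job in; it is judged then, once.
The state is a dict: "clock": time; "joints": joint angles; "joint_vel": joint speeds; "joint_efforts": joint torques, N m; "position": TCP position; "ee_rot": TCP orientation; "contact_force": force on the tool from outside, world axes, zero at the start; "wrist_torque": the same for the moment, N m; "gripper_width": finger opening in mm; "grasp_force": force on a finger pad.
Only numpy, scipy, OpenCV 4.12 (cv2) and the standard library are available. Lean on these libraries where they do the work, as an engineer would, in place of code of your own. Each camera call takes 0.05 s, during which the arm holds its last target. There are 200 camera calls.

## Working session

There is one attempt and no reset: what is moved stays moved. The work goes in short steps, Python scripts to look and compute and a shell command to move; the robot and the scene stay as the last step left them, time stands still between calls to the robot, and variables do not carry over. Pictures are saved under pics/ and viewed, at most 10 in all, crops included, and the job is handed in when it is done.

```bash
mkdir -p pics; cat > h.py <<'E'
import numpy as np, cv2
from bench import *
from scipy.spatial.transform import Rotation as R
def cam(n):
    c=get_calibration(n); K=np.array(c['intrinsics']); a=np.array(c['attitude'])
    M=a if a.shape==(3,3) else R.from_quat(a).as_matrix()
    return K,np.array(c['xyz']),M
def cloud(n,d):
    K,t,M=cam(n); v,u=np.mgrid[:d.shape[0],:d.shape[1]]
    p=np.stack([(u-K[0,2])/K[0,0]*d,(v-K[1,2])/K[1,1]*d,d],-1)
    return p@M.T+t
def proj(n,P):
    K,t,M=cam(n); q=(np.array(P)-t)@M; return (q[...,:2]/q[...,2:])*[K[0,0],K[1,1]]+K[:2,2]
E
python3 - <<'E'
from h import *
for n in ['scene','top']:
    im,d=get_image(n); np.savez('pics/%s0.npz'%n,im=im,d=d)
    cv2.imwrite('pics/%s0.png'%n,cv2.resize(im[:,:,::-1],(800,600)))
    print(n,get_calibration(n))
print(read_state())
E
```

```text
scene {'intrinsics': array([[358.33466997,   0.        , 258.79275175],
       [  0.        , 358.33466997, 189.11730929],
       [  0.        ,   0.        ,   1.        ]]), 'xyz': array([1056.63614014, -489.13207483,  791.68272268]), 'attitude': array([ 0.84475064,  0.31024206, -0.15891261, -0.40607018])}
top {'intrinsics': array([[362.31429261,   0.        , 246.83621783],
       [  0.        , 362.31429261, 192.66193239],
       [  0.        ,   0.        ,   1.        ]]), 'xyz': array([ 366.98791936,  165.34329063, 1330.88232897]), 'attitude': array([ 0.71631765, -0.69643587,  0.03543605, -0.02470602])}
{'clock': 0.1, 'joints': array([-1.04639731e+00,  3.85497214e-01,  6.77120062e-03, -4.18189831e-04,
       -1.19398148e+00, -2.58579203e-01]), 'joint_vel': array([-0.00013412, -0.00141746,  0.00309793,  0.00196599, -0.00045044,
       -0.00078287]), 'joint_efforts': array([ 1.12576558e-04, -3.93319952e+01,  1.88929063e+01,  4.19797540e+00,
       -2.58869928e-03,  7.28327393e-06]), 'position': array([ 164.05651508, -602.55631103,  230.32626647]), 'ee_rot': array([-1.32442434e-01,  9.91190219e-01,  9.57444160e-04, -1.84970480e-04]), 'contact_force': array([-0.46452722,  0.45721908,  0.04891934]), 'wrist_torque': array([-0.01656155, -0.03738106, -0.00376062]), 'grasp_force': 0.0, 'gripper_width': 85.75250550785185}
```

View pics/top0.png

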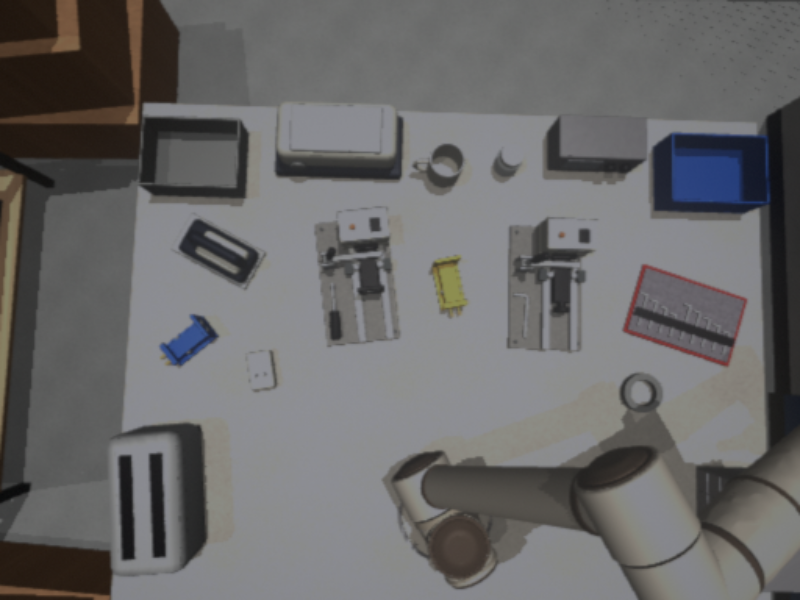

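View pics/scene0.png

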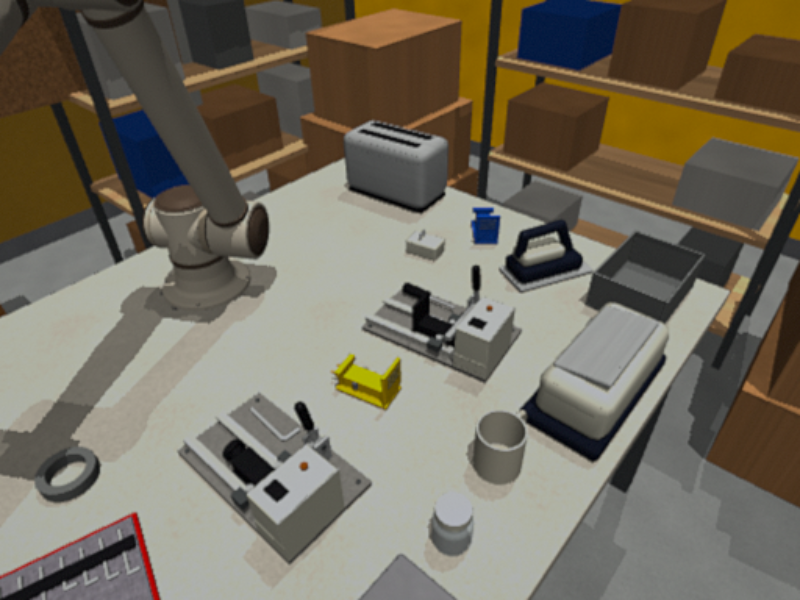

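Candidates (800x600 scene picture): unit at (440,325), whose plug has a flat upright plate at (413,305) and a screwdriver beside it; unit at (275,470), whose plug has a round knob at (235,450). The yellow (368,380) and blue (485,225) pieces are decoys. The first fits, so I'll confirm it in a crop and measure.

```bash
python3 - <<'E'
from h import *
from scipy.optimize import minimize
z=np.load('pics/scene0.npz'); im=z['im']
cv2.imwrite('pics/crop1.png',cv2.resize(im[165:250,220:345,::-1],(800,544),interpolation=cv2.INTER_CUBIC))
pts=[]
zt=np.load('pics/top0.npz'); P=cloud('top',zt['d'])
S=P[int(200*.64):int(350*.64),int(308*.64):int(408*.64)].reshape(-1,3)
table=np.median(S[S[:,2]<6][:,2]); print('table',table,S[:,2].max())
Q=S[(S[:,2]>6+table)&(S[:,2]<130)]
r=cv2.minAreaRect(Q[:,:2].astype(np.float32)); print('rect',r)
B=Q[(Q[:,2]>104)&(Q[:,2]<116)]; print('box',cv2.minAreaRect(B[:,:2].astype(np.float32)),len(B))
E
```

```text
table -0.4091929764829274 1330.8823289684394
rect ((543.788330078125, 216.01950073242188), (338.5048828125, 232.0521240234375), 1.4038808345794678)
box ((622.462890625, 218.884033203125), (103.4025650024414, 145.15684509277344), 9.245993614196777) 632
```

View pics/crop1.png

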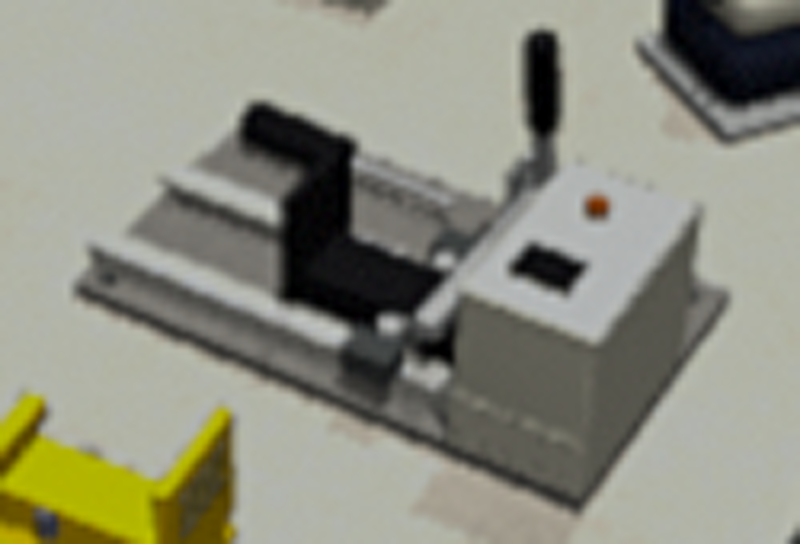

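The crop confirms it: flat plate at (315,190), clamp arm across the runway at (430,310), black handle at (540,90), screwdriver behind the rail. Next I fit the stand's pose with a height model.

```bash
cat > fit.py <<'E'
from h import *
from scipy.optimize import differential_evolution
BX=[(-150,140,-55,115,12),(-150,70,-40,-30,25.5),(-150,70,30,40,25.5),(70,138,-55,55,110),(28,60,75,105,68),
    (-40.5,-32.5,-30,30,95),(-40,50,-19,19,45)]
IG=[(15,62,-60,110),(-110,25,41,75)] # ignore clamp/plungers, screwdriver
def model(q):
    h=np.zeros(len(q)); 
    for a,b,c,d,z in BX:
        m=(q[:,0]>a)&(q[:,0]<b)&(q[:,1]>c)&(q[:,1]<d); h[m]=np.maximum(h[m],z)
    ig=np.zeros(len(q),bool)
    for a,b,c,d in IG: ig|=(q[:,0]>a)&(q[:,0]<b)&(q[:,1]>c)&(q[:,1]<d)
    return h,ig
def cost(p,S):
    c,s=np.cos(p[2]),np.sin(p[2]); q=(S[:,:2]-p[:2])@np.array([[c,-s],[s,c]])
    h,ig=model(q); r=np.minimum(np.abs(S[:,2]-h),15); r[ig]=0
    return r.mean()
def fit(S,x0,w=(30,30,.15)):
    r=differential_evolution(cost,[(a-b,a+b) for a,b in zip(x0,w)],args=(S,),seed=1,tol=1e-8,maxiter=120,popsize=20)
    return r.x,r.fun
E
python3 - <<'E'
from fit import *
for n in ['top','scene']:
    z=np.load(f'pics/{n}0.npz'); P=cloud(n,z['d']).reshape(-1,3)
    S=P[(abs(P[:,0]-545)<190)&(abs(P[:,1]-216)<140)&(P[:,2]<130)&(P[:,2]>-10)]
    print(n,len(S),fit(S,(545,190,.08)))
E
```

```text
top 7650 (array([5.38122669e+02, 1.89481695e+02, 1.43129241e-01]), np.float64(2.7543292481809405))
scene 6954 (array([5.39411072e+02, 1.87346446e+02, 1.34768793e-01]), np.float64(4.009235986293625))
```

```bash
python3 -m creep '{"translation":[[18,40,9],[18,40,9],[18,40,9],[18,40,9],[18,40,9],[18,40,9],[18,40,9],[18,40,9]],"delta_rot":[[0,0,-7.2],[0,0,-7.2],[0,0,-7.2],[0,0,-7.2],[0,0,-7.2],[0,0,-7.2],[0,0,-7.2],[0,0,-7.2]],"hand":[0,0,0,0,0,0,0,0]}'
python3 - <<'E'
from h import *
z=np.load('pics/top0.npz'); P=cloud('top',z['d'])
I=P[int(210*.64):int(290*.64),int(165*.64):int(272*.64)].reshape(-1,3); I=I[(I[:,2]>15)&(I[:,2]<250)]
print('iron',I.min(0),I.max(0))
E
```

```text
clock: 1.1
position: [345.4, -200.4, 322.1]
ee_rot: [-0.073, 0.997, -0.0, 0.001]
contact_force: [-0.5, -0.4, 0.1]
gripper_width: -0.3
grasp_force: 0.0
iron [504.7744231  444.6051215   15.10484304] [667.6996596  643.52325657 142.70992726]
```

```bash
python3 -m creep '{"translation":[[16,39,6],[16,39,6],[16,39,6],[16,39,6],[16,39,6],[16,39,6],[16,39,6],[16,39,6]],"delta_rot":[[0,0,0],[0,0,0],[0,0,0],[0,0,0],[0,0,0],[0,0,0],[0,0,0],[0,0,0]],"hand":[0,0,0,0,0,0,0,0]}'
python3 - <<'E'
from fit import *
im,d=get_image('wrist'); P=cloud('wrist',d).reshape(-1,3)
cv2.imwrite('pics/w1.png',cv2.resize(im[:,:,::-1],(800,600)))
S=P[(abs(P[:,0]-545)<190)&(abs(P[:,1]-216)<140)&(P[:,2]<130)&(P[:,2]>-10)]
x,f=fit(S,(538.5,188.5,.139)); print(len(S),x,f)
print(read_state()['position'])
E
```

```text
clock: 2.1
position: [505.4, 189.0, 379.2]
ee_rot: [-0.071, 0.997, -0.001, -0.002]
contact_force: [-0.2, 0.2, -0.3]
gripper_width: -0.1
grasp_force: 0.0
34529 [5.38517730e+02 1.88213452e+02 1.38791894e-01] 2.309321833268496
[504.66541925 187.49677101 379.54821045]
```

View pics/w1.png

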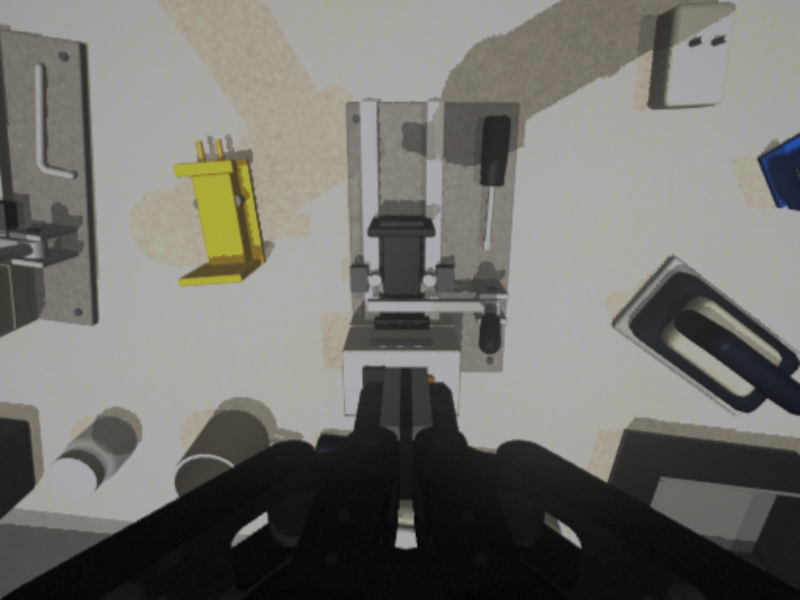

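The wrist view shows the target unit: plate top (400,225), clamp arm (430,305), handle (490,335), screwdriver (493,150). The three fits agree: stand_a is at (538.5, 188.3), yaw 0.139. I'll lower the closed fingers inside the V.

```bash
python3 -m creep '{"translation":[[7.6,2.2,-5],[7.6,2.2,-5],[7.6,2.2,-11],[7.6,2.2,-17],[7.6,2.2,-22],[7.6,2.2,-26.6],[7.6,2.2,-26.6],[7.6,2.2,-26.6]],"delta_rot":[[0,0,0],[0,0,0],[0,0,0],[0,0,0],[0,0,0],[0,0,0],[0,0,0],[0,0,0]],"hand":[0,0,0,0,0,0,0,0]}'
python3 - <<'E'
from h import *
im,d=get_image('scene')
cv2.imwrite('pics/s2.png',cv2.resize(im[100:260,200:400,::-1],(750,600),interpolation=cv2.INTER_CUBIC))
E
```

```text
clock: 3.15
position: [581.5, 208.6, 117.5]
ee_rot: [-0.07, 0.998, 0.0, 0.002]
contact_force: [0.5, 0.1, 0.6]
gripper_width: -0.1
grasp_force: 0.0
```

View pics/s2.png

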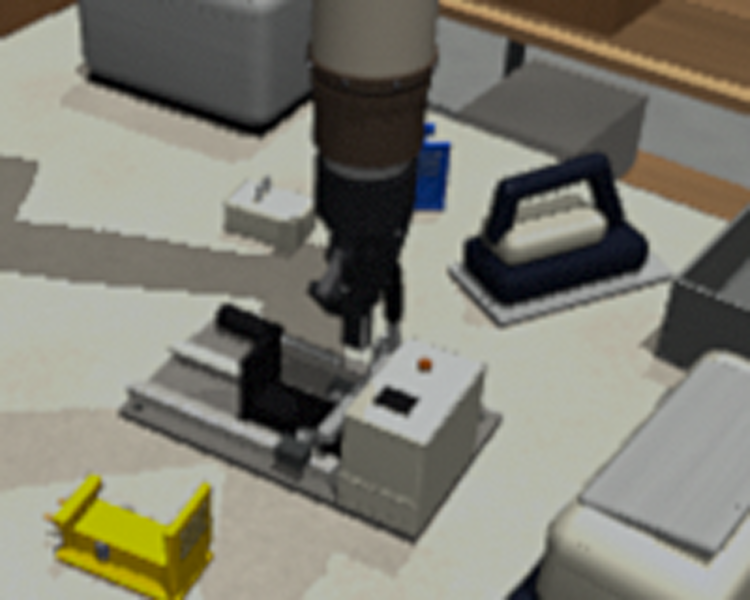

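Fingertips at (360,330) hang over the arm with the handle (393,300) to their +y side. Next I push the handle to +y.

```bash
python3 -m creep '{"translation":[[-0.2,1.5,0],[-0.4,3.0,0],[-0.6,4.5,0],[-0.8,6.0,0],[-1.05,7.5,0],[-1.25,9.0,0],[-1.45,10.4,0],[-1.65,11.9,0]],"delta_rot":[[0,0,0],[0,0,0],[0,0,0],[0,0,0],[0,0,0],[0,0,0],[0,0,0],[0,0,0]],"hand":[0,0,0,0,0,0,0,0]}'
```

```text
clock: 4.2
position: [563.4, 328.9, 114.9]
ee_rot: [-0.07, 0.998, -0.0, -0.0]
contact_force: [0.8, 0.3, -0.4]
gripper_width: 0.0
grasp_force: 0.1
```

```bash
python3 -m creep '{"translation":[[-0.3,2.0,0],[-0.6,4.5,0],[-0.6,4.5,5],[-0.6,4.5,10],[-0.6,4.5,15],[-0.6,4.5,15],[-0.6,4.5,15],[-0.6,4.5,15]],"delta_rot":[[0,0,0],[0,0,0],[0,0,0],[0,0,0],[0,0,0],[0,0,0],[0,0,0],[0,0,0]],"hand":[0,0,0,0,0,0,0,0]}'
cat > ang.py <<'E'
from h import *
def local(n,o=(538.5,188.3),yaw=.139):
    im,d=get_image(n); P=cloud(n,d).reshape(-1,3); c,s=np.cos(yaw),np.sin(yaw)
    P[:,:2]=(P[:,:2]-o)@np.array([[c,-s],[s,c]]); ok=d.ravel()>0
    return im,P[ok]
def rep(n):
    im,P=local(n)
    A=P[(P[:,0]>30)&(P[:,0]<58)&(P[:,1]>-60)&(P[:,1]<215)&(P[:,2]>44)&(P[:,2]<200)]
    h,_,_=np.histogram2d(A[:,1],A[:,2],[np.arange(-60,220,20),np.arange(40,201,20)]); print(n,'clamp rows=z up, cols=y from -60\n',h.T[::-1].astype(int))
    B=P[(abs(P[:,1])<25)&(P[:,2]>80)&(P[:,2]<100)&(P[:,0]<35)&(P[:,0]>-160)]
    if len(B)>5: print('plate x pct',np.percentile(B[:,0],[5,50,95]),len(B))
    return im
E
python3 -c "
from ang import *
rep('top');rep('scene')"
```

```text
clock: 5.2
position: [557.0, 373.0, 263.3]
ee_rot: [-0.07, 0.998, -0.001, -0.001]
contact_force: [0.3, -0.6, 0.9]
gripper_width: 0.2
grasp_force: 0.0
top clamp rows=z up, cols=y from -60
 [[ 0  0  0  0  0  0  0  0  0  0  0  0  0]
 [ 0  0  0  0  0  0  0  0 20  0  0  0  0]
 [ 0  0  0  0  0  0  0  1 11  0  0  0  0]
 [ 0  0  0  0  0  0  0  4  1  0  0  0  0]
 [ 0  0  0  0  0  0  0  7  2  0  0  0  0]
 [ 0  0  0  0  0  0  0  6  0  0  0  0  0]
 [ 0  0  0  2  0  0  3 28  4  7 17 22 13]
 [ 0  1 22 26  1  1  1  3 13 14 12  8 13]]
plate x pct [-41.55549462 -38.36549146 -34.08775281] 42
scene clamp rows=z up, cols=y from -60
 [[ 0  0  0  0  0  0  0  0  1  0  0  0  0]
 [ 0  0  0  0  0  0  0  0 31  0  0  0  0]
 [ 0  0  0  0  0  0  0 12 18  0  0  0  0]
 [ 0  0  0  0  0  0  0 19  7  0  0  0  0]
 [ 0  0  0  0  0  0  0 22  3  0  0  0  0]
 [ 0  0  0  0  0  0  0 25  1  0  0  0  0]
 [ 0  0  0  0  0  0  7 32  5  8 14 16  7]
 [ 1  2 22 10  1  0  8  5  4 12  9  5  4]]
plate x pct [-39.45783569 -32.80585608 -31.29868084] 58
```

The clamp is fully back: arm upright, handle level to +y. Now I go behind the plate.

```bash
python3 -m creep '{"translation":[[-0.8,-5,0],[-1.6,-10,0],[-2.4,-15,0],[-3.05,-18.65,0],[-3.05,-18.65,0],[-3.05,-18.65,-6],[-3.05,-18.65,-10],[-3.05,-18.65,-14]],"delta_rot":[[0,0,0],[0,0,0],[0,0,0],[0,0,0],[0,0,0],[0,0,0],[0,0,0],[0,0,0]],"hand":[0,0,0,0,0,0,0,0]}'
```

```text
clock: 6.3
position: [527.2, 187.1, 123.5]
ee_rot: [-0.07, 0.998, -0.0, -0.0]
contact_force: [-0.2, 0.2, -0.2]
gripper_width: 0.1
grasp_force: 0.0
```

```bash
python3 -m creep '{"translation":[[0,0,-2],[0,0,-4],[0,0,-5.9],[0,0,-5.9],[-0.3,-0.04,-5.9],[-0.6,-0.08,-5.9],[-0.9,-0.13,-5.9],[-1.1,-0.15,-5.9]],"delta_rot":[[0,0,0],[0,0,0],[0,0,0],[0,0,0],[0,0,0],[0,0,0],[0,0,0],[0,0,0]],"hand":[0,0,0,0,0,0,0,0]}'
```

```text
clock: 7.3
position: [516.9, 185.4, 67.0]
ee_rot: [-0.07, 0.998, 0.001, 0.001]
contact_force: [4.0, 0.2, -2.2]
gripper_width: -0.5
grasp_force: 2.0
```

```bash
python3 -m creep '{"translation":[[-0.2,-0.03,0],[-0.4,-0.06,0],[-0.6,-0.08,0],[-0.8,-0.11,0],[-1.0,-0.14,0],[-1.2,-0.17,0],[-1.4,-0.2,0],[-1.6,-0.22,0]],"delta_rot":[[0,0,0],[0,0,0],[0,0,0],[0,0,0],[0,0,0],[0,0,0],[0,0,0],[0,0,0]],"hand":[0,0,0,0,0,0,0,0]}'
python3 -c "
from ang import *
rep('scene')"
```

```text
clock: 8.3
position: [499.3, 182.3, 66.0]
ee_rot: [-0.07, 0.998, -0.0, -0.001]
contact_force: [0.3, 0.1, -0.2]
gripper_width: -0.0
grasp_force: 0.4
scene clamp rows=z up, cols=y from -60
 [[ 0  0  0  0  0  0  0  0  0  0  0  0  0]
 [ 0  0  0  0  0  0  0  0 31  0  0  0  0]
 [ 0  0  0  0  0  0  0  8 21  0  0  0  0]
 [ 0  0  0  0  0  0  0 21  6  0  0  0  0]
 [ 0  0  0  0  0  0  0 25  3  0  0  0  0]
 [ 0  0  0  0  0  0  0 23  1  0  0  0  0]
 [ 0  4  6  3  1  0  7 30  3 10 16 15 10]
 [ 1 18 13 10  2  0 10  4  4 10  7  6  2]]
plate x pct [-54.75914328 -37.7398118  -28.85298698] 52
```

```bash
python3 -m creep '{"translation":[[-0.5,-0.07,0],[-1.0,-0.14,0],[-1.5,-0.21,0],[-2.0,-0.28,0],[-2.5,-0.35,0],[-3.0,-0.42,0],[-3.5,-0.49,0],[-4.0,-0.56,0]],"delta_rot":[[0,0,0],[0,0,0],[0,0,0],[0,0,0],[0,0,0],[0,0,0],[0,0,0],[0,0,0]],"hand":[0,0,0,0,0,0,0,0]}'
python3 -m creep '{"translation":[[-0.4,-0.06,0],[-0.8,-0.11,0],[-1.2,-0.17,0],[-1.5,-0.21,0],[-1.7,-0.24,0],[-1.9,-0.27,0],[-2.0,-0.28,0],[-2.0,-0.28,0]],"delta_rot":[[0,0,0],[0,0,0],[0,0,0],[0,0,0],[0,0,0],[0,0,0],[0,0,0],[0,0,0]],"hand":[0,0,0,0,0,0,0,0]}'
python3 -c "
from ang import *
im=rep('scene');rep('top')
cv2.imwrite('pics/s3.png',cv2.resize(im[100:260,200:400,::-1],(750,600),interpolation=cv2.INTER_CUBIC))"
```

```text
clock: 9.35
position: [459.9, 177.1, 66.3]
ee_rot: [-0.07, 0.998, 0.0, 0.0]
contact_force: [1.2, -0.5, -0.8]
gripper_width: 0.2
grasp_force: 0.6
clock: 10.35
position: [440.0, 174.3, 66.3]
ee_rot: [-0.07, 0.998, -0.0, -0.0]
contact_force: [0.2, 1.1, -0.5]
gripper_width: 0.1
grasp_force: 0.2
scene clamp rows=z up, cols=y from -60
 [[ 0  0  0  0  0  0  0  0  0  0  0  0  0]
 [ 0  0  0  0  0  0  0  0 30  0  0  0  0]
 [ 0  0  0  0  0  0  0 12 20  0  0  0  0]
 [ 0  0  0  0  0  0  0 17  9  0  0  0  0]
 [ 0  0  0  0  0  0  0 20  4  0  0  0  0]
 [ 0  0  0  0  0  0  0 26  1  0  0  0  0]
 [ 0  0  0  0  0  0  8 32  4 11 16 15  9]
 [ 0  0  0  0  0  0 11  4  2 12  5  5  3]]
plate x pct [-115.33025979  -96.59731945  -88.72773686] 54
top clamp rows=z up, cols=y from -60
 [[ 0  0  0  0  0  0  0  0  1  0  0  0  0]
 [ 0  0  0  0  0  0  0  0 19  0  0  0  0]
 [ 0  0  0  0  0  0  0  1 10  0  0  0  0]
 [ 0  0  0  0  0  0  0  4  1  0  0  0  0]
 [ 0  0  0  0  0  0  0  7  2  0  0  0  0]
 [ 0  0  0  0  0  0  0  6  0  0  0  0  0]
 [ 0  0  0  0  0  0  3 30  7  7 21 20 15]
 [ 0  0  0  0  0  0  0  3 10 15  8 10 11]]
```

View pics/s3.png

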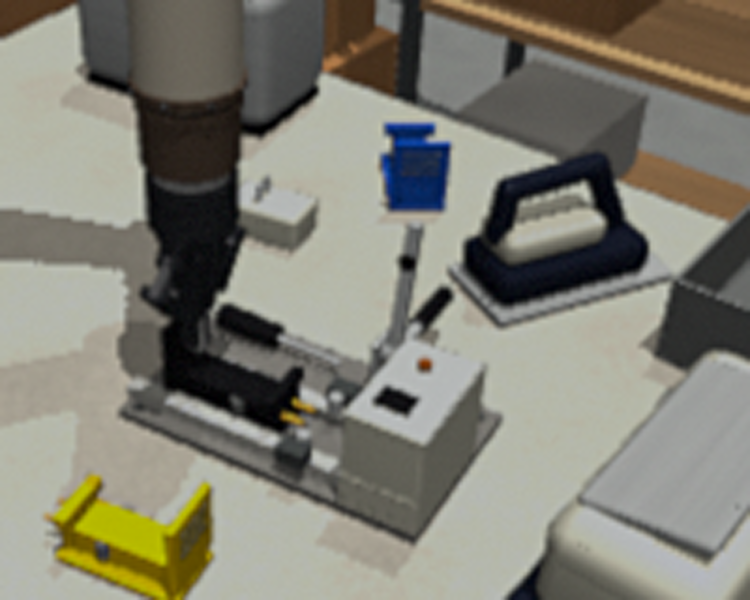

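The plug is out with its gold pins at (300,410), clear of the arm, and still on the runway at about x -64. The clamp is upright. I retract upwards and go to the inside of the V.

```bash
python3 -m creep '{"translation":[[0.6,0.08,0],[1.0,0.14,0],[1.0,0.14,5],[1.0,0.14,10],[1.0,0.14,15],[1.0,0.14,20],[1.0,0.14,20],[1.0,0.14,20]],"delta_rot":[[0,0,0],[0,0,0],[0,0,0],[0,0,0],[0,0,0],[0,0,0],[0,0,0],[0,0,0]],"hand":[0,0,0,0,0,0,0,0]}'
python3 -m creep '{"translation":[[2.7,4.7,0],[5.4,9.4,0],[8.1,14.1,0],[10.8,18.86,0],[10.8,18.86,0],[10.8,18.86,0],[10.8,18.86,-5],[10.8,18.86,-10]],"delta_rot":[[0,0,0],[0,0,0],[0,0,0],[0,0,0],[0,0,0],[0,0,0],[0,0,0],[0,0,0]],"hand":[0,0,0,0,0,0,0,0]}'
python3 -c "
from ang import *
rep('scene')"
```

```text
clock: 11.45
position: [449.8, 175.5, 265.7]
ee_rot: [-0.07, 0.998, 0.0, -0.001]
contact_force: [-0.4, -0.3, -0.8]
gripper_width: 0.1
grasp_force: 0.0
clock: 12.45
position: [557.8, 363.1, 166.5]
ee_rot: [-0.07, 0.998, 0.001, 0.001]
contact_force: [1.1, 0.5, -0.4]
gripper_width: 0.3
grasp_force: 0.0
scene clamp rows=z up, cols=y from -60
 [[ 0  0  0  0  0  0  0  0  3  0 24 19  0]
 [ 0  0  0  0  0  0  0  0 27  0  8 13  0]
 [ 0  0  0  0  0  0  0 12 20  0  0  0  0]
 [ 0  0  0  0  0  0  0 19  6  0  0  0  0]
 [ 0  0  0  0  0  0  0 23  3  0  0  0  0]
 [ 0  0  0  0  0  0  0 22  2  0  0  0  0]
 [ 0  0  0  0  0  0  6 33  3 13 14 14  9]
 [ 0  0  0  0  0  0  8  7  4  9  8  4  5]]
plate x pct [-115.89133605 -111.1200232  -108.9915072 ] 56
```

```bash
python3 -m creep '{"translation":[[0,0,-4.1],[0.2,-1.5,-4.1],[0.4,-3.0,-4.1],[0.6,-4.5,-4.1],[0.85,-6.0,-4.1],[1.05,-7.5,-4.1],[1.25,-9.0,-4.1],[1.45,-10.5,-4.1]],"delta_rot":[[0,0,0],[0,0,0],[0,0,0],[0,0,0],[0,0,0],[0,0,0],[0,0,0],[0,0,0]],"hand":[0,0,0,0,0,0,0,0]}'
python3 -m creep '{"translation":[[0.2,-1.5,0],[0.4,-3.0,0],[0.6,-4.5,0],[0.85,-6.0,0],[0.95,-6.8,0],[0.95,-6.8,0]],"delta_rot":[[0,0,0],[0,0,0],[0,0,0],[0,0,0],[0,0,0],[0,0,0]],"hand":[0,0,0,0,0,0]}'
python3 -c "
from ang import *
im=rep('scene');rep('top')
cv2.imwrite('pics/s4.png',cv2.resize(im[100:260,200:400,::-1],(750,600),interpolation=cv2.INTER_CUBIC))"
```

```text
clock: 13.5
position: [572.8, 258.3, 125.2]
ee_rot: [-0.07, 0.998, -0.0, -0.0]
contact_force: [0.3, 0.6, 0.0]
gripper_width: -0.0
grasp_force: 0.3
clock: 14.25
position: [582.3, 190.8, 125.3]
ee_rot: [-0.07, 0.998, 0.0, 0.0]
contact_force: [0.3, 0.9, 0.1]
gripper_width: 0.0
grasp_force: 0.0
scene clamp rows=z up, cols=y from -60
 [[19 23  8  5 14  1  0  0  0  0  0  0  0]
 [ 0 12 23  8  3  0  7  0  0  0  0  0  0]
 [ 0  3 43  0  0  0 27  0  0  0  0  0  0]
 [ 0  0 24  0  0  0 22  0  0  0  0  0  0]
 [ 0  0  0  0  0  0 23  0  0  0  0  0  0]
 [ 0  0  0  0  0  0  8  7  0  0  0  0  0]
 [ 0 14 10  9  7  9 12 23  0  0  0  0  0]
 [ 0 11  5  2  3  2 10  1  0  0  0  0  0]]
plate x pct [-116.38458582 -111.26396639 -109.39297264] 55
top clamp rows=z up, cols=y from -60
 [[3 2 0 0 0 0 0 0 0 0 0 0 0]
 [0 1 0 0 0 0 0 0 0 0 0 0 0]
 [0 0 0 0 0 0 0 0 0 0 0 0 0]
 [0 0 0 0 0 0 0 0 0 0 0 0 0]
 [0 0 0 0 0 0 0 0 0 0 0 0 0]
 [0 0 0 0 0 0 0 0 0 0 0 0 0]
 [0 3 2 4 9 4 0 0 0 0 0 0 0]
 [1 2 5 5 8 3 0 0 0 0 0 0 0]]
plate x pct [-119.6219502  -115.88933537 -111.89636454] 38
```

View pics/s4.png

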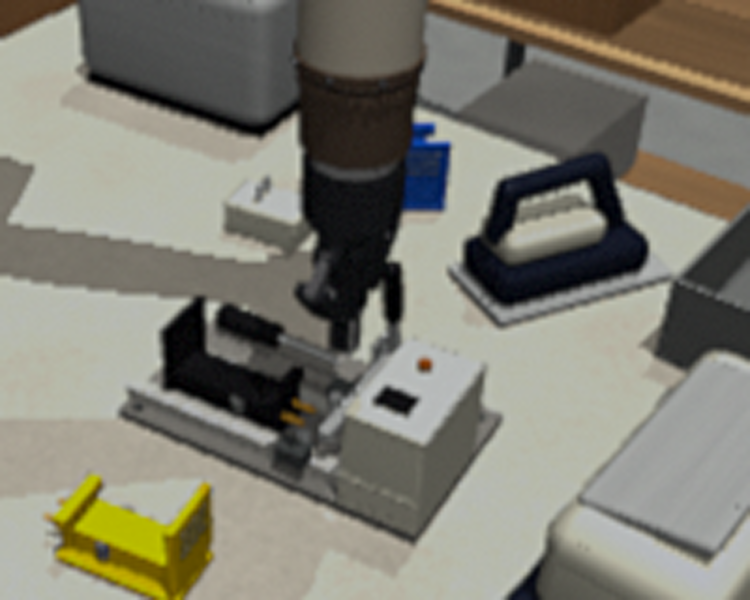

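The arm is down across the runway at (335,420), the handle is upright, and the plug sits clear of it. I lift off and check that the arm is level.

```bash
python3 -m creep '{"translation":[[0,0,5],[0,0,10],[0,0,15],[-6,0,20],[-6,0,20],[-6,0,20]],"delta_rot":[[0,0,0],[0,0,0],[0,0,0],[0,0,0],[0,0,0],[0,0,0]],"hand":[0,0,0,0,0,0]}'
python3 -c "
from ang import *
im,P=local('wrist')
A=P[(P[:,0]>40)&(P[:,0]<48)&(P[:,1]>-28)&(P[:,1]<65)&(P[:,2]>45)&(P[:,2]<90)]
print(len(A),np.polyfit(A[:,1],A[:,2],1),A[:,2].mean())
B=P[(abs(P[:,1])<25)&(P[:,2]>90)&(P[:,2]<99)&(P[:,0]<0)]
print(np.percentile(B[:,0],[5,50,95]))
cv2.imwrite('pics/w2.png',cv2.resize(im[:,:,::-1],(800,600)))"
```

```text
clock: 15.1
position: [521.7, 191.9, 326.2]
ee_rot: [-0.071, 0.997, 0.001, 0.001]
contact_force: [0.3, -0.3, 0.6]
gripper_width: -0.0
grasp_force: 0.0
397 [6.37246408e-04 5.99416016e+01] 59.953564046473176
[-117.94994278 -114.16350242 -110.53204389]
```

View pics/w2.png

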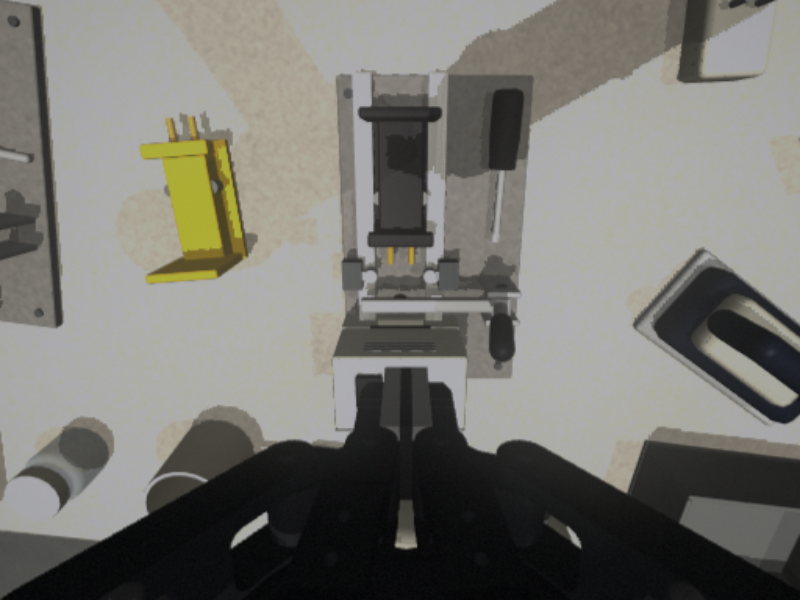

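The arm is level (slope 0.0006) across (440,303). The plug lies on the runway with its pins at (400,255), clear of the arm, and its rear end inside the open end. The screwdriver (503,150) is where it was.

```bash
python3 -c "
from bench import *
print(job_done())"
```

```text
the job is handed in; nothing more can be done
None
```

The plate-handled plug is locked out: I opened its clamp, drew the plug out to about x −63 mm (pins past the arm, foot still on the runway), swung the clamp fully down again, touched nothing else, and handed in at about 15 s.

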